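Open the last bar clamp on a mended butcher-block board

TASK

The glue in the small butcher-block board has set and both clamp screws are slackened; one of the two bar clamps is already open, the other still has its sliding jaw up against the board. On that closed clamp, press the ratchet release paddle and, keeping it down, push the sliding jaw back along its bar, away from the board, all the way to the stop at the end, then let go. Use only the fingertips: the board stays where it lies, the open clamp stays open, and nothing else is disturbed or picked up.

Things in the scene. Friction and masses are not known exactly. Their poses are not given: they have to be found in the camera images.
- clamp_a: The still closed clamp: aluminium bar 24 mm wide, fixed on a 12 mm plywood board. Origin: on the plywood, on the bar's centre line, under the closed sliding jaw's face. y runs along the bar in the opening direction, away from the butcher-block board; x level across it, z up. The two bars are parallel, 150 mm apart; either may be clamp_a. Bar top at z = 38 mm, its end cap (stop) from y = 245 mm.
- jaw_a (a joint): Travel of the closed clamp's sliding jaw along the bar, m: 0 to 0.001 at the start (pad 2 mm from the board), 0.132 fully back at the stop. A spring pawl in the bar's teeth (every 12 mm) blocks it from going back, after up to 3 mm of play, until the release is pressed and while it is let go; freed, it slides with about 3 N of friction.
- release_a (a joint): Angle of the release rocker on that jaw, rad: 0 up, 0.30 pressed down to its stop. Above about 0.13 the pawl is clear of the teeth; it springs back when let go. Pressing at the middle of the paddle takes about 2.5 N at first and 6 N fully down, where that point has gone down about 8 mm and the paddle is level.
- release_a_paddle (a point): Top middle of the closed clamp's ribbed steel paddle (30 mm across the bar, 40 mm along it), 58 mm above the clamp origin when up, 50 mm when down. It lies in an open-sided well of the jaw, 48 mm long along the bar, between jaw plate (board's side, top 84 mm above the origin) and heel wall, each 24 mm from this point. At rest it slopes 0.28 rad up towards the board; it is hinged under the heel.
- jaw_a_heel (a point): Centre of the heel wall's face that looks into the well, on the closed clamp's sliding jaw: an upright grey wall 44 mm wide, 14 mm thick, from 60 to 86 mm above the clamp origin. Pushing on this face in the clamp's +y direction drives the jaw back. The point travels with the jaw.
- jaw_b (a joint): Travel of the open clamp's sliding jaw, m: 0.132, at its stop; to be left alone.
- jaw_b_heel (a point): The same point as jaw_a_heel on the open clamp; its jaw stands at the far end of its bar. The highest parts of both clamps are 100 mm above the table.
- panel_center (a point): Centre of the butcher-block board of glued light and darker strips, 260 x 160 x 24 mm (160 mm along the bars), 0.65 kg, loose, lying flat across both bars between the fixed heads and the jaws; its underside is 50 mm and its top 74 mm above the table.
- glue_bottle_center (a point): Loose white glue bottle, 60 mm across, 164 mm high with its nozzle, upright on the table past the toothed bar ends; point half-way up. Leave alone.
- glue_brush_center (a point): Loose flat glue brush, 195 mm long, 10 mm thick, lying on the plywood between the two bars. Leave alone.
- deli_tub_center (a point): Loose white lidded food tub, 90 mm across, 74 mm high, upright on the table on the side of the clamping board farther from the robot; point half-way up. Leave alone.

How it is judged (in metres and radians):
On the way, in this order (a step that is already met when the one before it is completed fails the run):
1. the release is pressed far enough to free the pawl while the jaw is still at the board (value of joint release_a above 0.11 rad and value of joint jaw_a below 0.015 m), for 0.02 s.
2. the jaw is pushed back to its stop (value of joint jaw_a above 0.122 m), for 0.2 s.
At the end, for the whole second after the job is handed in: The closed clamp's jaw is within 10 mm of its stop at the bar's end with the release let go, the open clamp's jaw is still within 14 mm of its stop, and the butcher-block board lies within 10 mm of where it was (value of joint jaw_a above 0.122 m and value of joint release_a below 0.2 rad and value of joint jaw_b above 0.118 m and distance of panel_center from where it was at the start of the episode below 0.01 m); the robot touches nothing.
It fails at once if the butcher-block board is lifted, pushed or carried more than 10 mm (distance of panel_center from where it was at the start of the episode above 0.01 m).
It fails at once if the open clamp's jaw is moved off its stop (value of joint jaw_b below 0.118 m).
It fails at once if the glue bottle, glue brush or food tub is moved, lifted or toppled (distance of any of glue_bottle_center, glue_brush_center, deli_tub_center from where it was at the start of the episode above 0.025 m).
It also fails if it takes over 35 s, if anything falls off the work surface, if the arm or the gripper's body presses on something with over 40 N, if the wrist force passes 120 N, or if a joint passes its speed limit or range.

ROBOT

A 6-joint arm with a two-finger parallel gripper is mounted at the origin on the work surface. World frame = base frame: x ahead of the robot, y to its left, z up, the work surface at z = 0. Lengths are in m, angles in degrees, forces in N, time in s.
With the tool pointing down it reaches from about 0.4 to 0.825 m from the base axis. Payload 7 kg.
Tool frame: the origin (TCP) lies on the centre line of the jaws, within the pads' length; the fingertips stand 11 mm ahead of it and the grasp point (between the pads) lies 8 mm behind it; z points along the fingers, y is the line along which they close (so a half turn about z gives the same grasp; the last joint's range is limited). The gripper opens to 88 mm and grips with 3 to 60 N. Pads are 19 mm wide; open, the fingers measure 130 mm over their backs; the gripper's body (78 mm by 193 mm) begins 47 mm behind the grasp point.
Start: joints at [-54.826, 20.546, 0.682, 0, -70.136, -16.507], TCP at [0.216, -0.639, 0.238] pointing down, gripper open.
Joint ranges: [-176.03, 176.03], [-82.01, 121.73], [-58.28, 71.71], [-173.87, 95.51], [-174.79, -0.11], [-173.66, 173.66]. Speed limits (degrees/s): [136.94, 136.94, 172.46, 180, 180, 180].

INTERFACE

Orientations are given as [roll, pitch, yaw] about the fixed x, y, z axes, in that order (R = Rz(yaw) Ry(pitch) Rx(roll)).
In Python, from plant import r, capture, camera_model, job gives the robot as it stands.
- The arm moves only by the tool drive_tool, never from a script. Its argument "increments" is a list that holds one entry, the list of rows, each a list of 5 numbers: the gripper's target within -1 to 1 (fully open at 1, half-way at 0, shut at -1), then the shift along the tool's x, y, z scaled (see below), then the turn about the tool's z scaled (see below). In form: [[[gripper, tx, ty, tz, roll], ...]]. A call has 1 to 5 rows; each row is the pose to reach, as a shift and turn from the pose commanded when the call began, along the tool's axes at that moment, turning the shorter way round; what a row does not reach only later rows make up. The controller multiplies each number of a shift by 120 mm and each number of a turn by 360 degrees. A row lasts 1/8 s, in which the tool goes at most 62.5 mm and 10.7 degrees, less where a joint would pass 70% of its speed; a pose out of reach is approached as far as the arm can. A call with a number of a shift or a turn outside -1 to 1 is refused whole. A call with a gripper value outside its range is refused whole. The fingers move at their own pace and stop on an object; "squeeze" is the grip in N (left out, the last holds). Time passes only in rows, so rows that repeat a pose let the fingers close. It gives the time, the measured TCP pose, the force, the opening and the grip force at its end, in the units of the state.
- r.get_state(): the state, without advancing time (a new reading comes with each control period).
- capture(name): name is "side" or "top"; returns the picture (420x560x3 uint8, red, green, blue); there is no depth.
- camera_model(name): a dict with "camera_matrix" (3x3 intrinsics, pixels), "rvec" (rotation vector, rad) and "tvec" (3), from world to camera coordinates, as OpenCV has them. Camera axes: x right, y down, z forward; pixel columns grow to the right and rows downward; lengths in m; the calibration is good to about 2 mm. A picture is of the moment at which its call begins. camera_model takes no time and is no camera call.
- job.close_job(): hands the job in; it is judged then, once.
The state is a dict: "time_s": time; "joints": joint angles; "qd": joint speeds; "joint_torque": joint torques, N m; "tcp_pos": TCP position; "eef_rot": TCP orientation; "contact_force": force on the tool from outside, world axes, zero at the start; "moment": the same for the moment, N m; "gripper_width": finger opening in m; "gripper_force": force on a finger pad.
Only numpy, scipy, OpenCV 4.12 (cv2) and the standard library are available. Lean on these libraries where they do the work, as an engineer would, in place of code of your own. Each camera call takes 0.05 s, during which the arm holds its last target. There are 200 camera calls.

## Working session

There is one attempt and no reset: what is moved stays moved. The work goes in short steps, Python scripts to look and compute and a tool call to move; the robot and the scene stay as the last step left them, time stands still between calls to the robot, and variables do not carry over. Pictures are saved under pics/ and viewed, at most 10 in all, crops included, and the job is handed in when it is done.

Besides the shell and the picture viewer there is one more tool, called after "Emit:" as name(argument=value, ...) on one line, values as JSON. drive_tool: Moves the arm, as the interface text tells. Its arguments: {"type":"object","properties":{"increments":{"type":"array"},"squeeze":{"type":"number"}},"required":["increments"]}

```bash
mkdir -p pics; cat > h.py <<'E'
import numpy as np, cv2
from plant import r, capture, camera_model, job
def ray(n,u,v):
    m=camera_model(n);K=np.array(m['camera_matrix'],float);R,_=cv2.Rodrigues(np.array(m['rvec'],float));t=np.array(m['tvec'],float).ravel()
    return -R.T@t, R.T@np.linalg.inv(K)@np.array([u,v,1.])
def onz(n,u,v,z):
    c,d=ray(n,u,v); return c+d*(z-c[2])/d[2]
def proj(n,p):
    m=camera_model(n)
    return cv2.projectPoints(np.array(p,float).reshape(-1,3),np.array(m['rvec'],float),np.array(m['tvec'],float),np.array(m['camera_matrix'],float),None)[0].reshape(-1,2)
E
python3 - <<'E'
from h import *
np.set_printoptions(precision=4,suppress=True)
for n in('top','side'):
    cv2.imwrite(f'pics/{n}0.png',capture(n)[:,:,::-1]); print(n,ray(n,280,210))
s=r.get_state();print(s['time_s'],s['tcp_pos'],s['eef_rot'],s['gripper_width'],s['contact_force'])
E
```

```text
top (array([0.3776, 0.078 , 1.0912]), array([ 0.2218, -0.0155, -0.975 ]))
side (array([ 0.5067, -0.5292,  0.6513]), array([ 0.1321,  0.7216, -0.6797]))
0.1 [ 0.2159 -0.6391  0.2367] [ 179.9154   -0.0072 -161.3399] 0.08806122508011285 [-0.1597 -0.0057  0.7214]
```

View pics/top0.png

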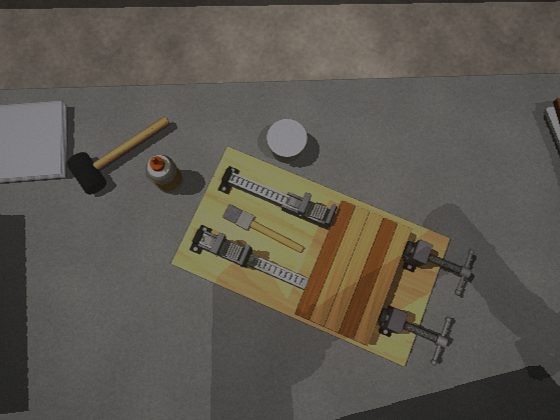

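View pics/side0.png

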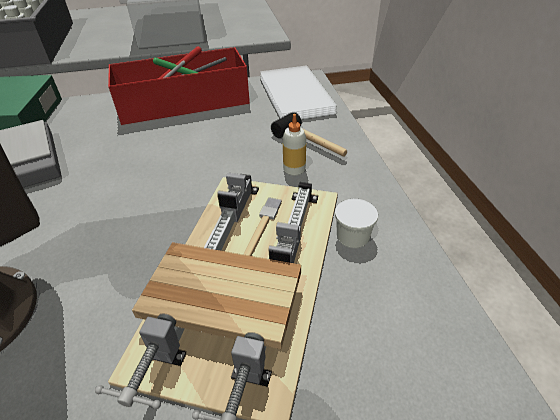

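The top view shows the closed clamp as the upper (farther) bar. Its jaw is around px (318,210) next to the board and its end cap is at (230,180). The open clamp's jaw is at about (237,252), the tub at (287,138) and the bottle at (160,170). I'll zoom in on the clamp next.

```bash
python3 - <<'E'
from h import *
np.set_printoptions(precision=4,suppress=True)
a=capture('top')[140:260,190:350];b=capture('side')[160:300,190:350]
a=cv2.resize(a,(800,600),interpolation=cv2.INTER_CUBIC);b=cv2.resize(b,(686,600),interpolation=cv2.INTER_CUBIC)
cv2.imwrite('pics/topz.png',a[:,:,::-1]);cv2.imwrite('pics/sidez.png',b[:,:,::-1])
print(proj('top',[[.5,0,0],[.6,0,0],[.5,.1,0]]))
E
```

```text
[[309.1157 264.0563]
 [306.9986 220.1971]
 [264.3371 265.5519]]
```

View pics/topz.png

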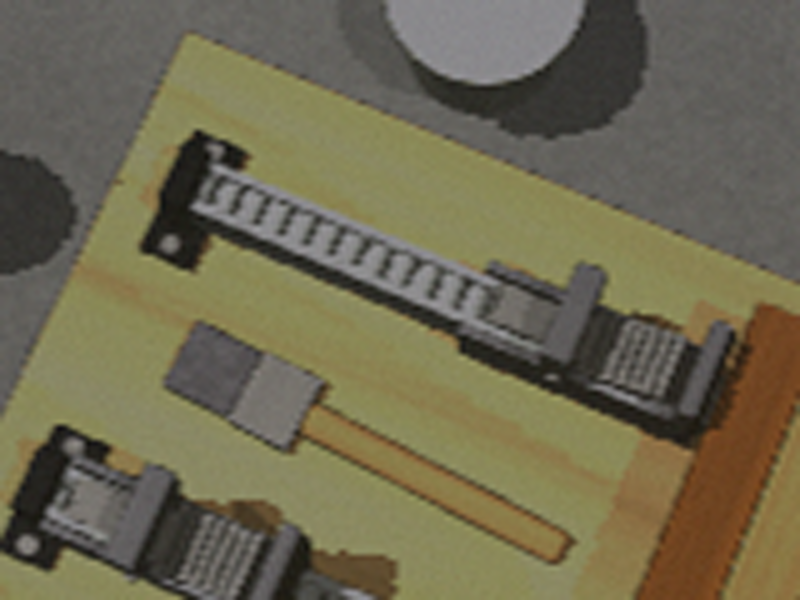

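View pics/sidez.png

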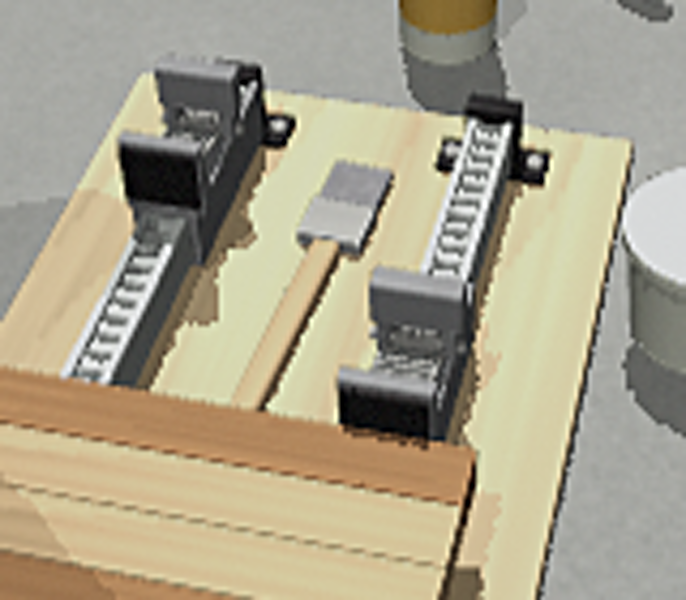

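```bash
python3 - <<'E'
from h import *
np.set_printoptions(precision=4,suppress=True)
T=lambda u,v,z:onz('top',190+u/5,140+v/5,z)
e=onz('top',228,148,.012)-onz('top',449,238,.012);y=e[:2]/np.linalg.norm(e[:2])
e2=T(205,187,.05)-T(482,297,.05);y2=e2[:2]/np.linalg.norm(e2[:2])
print('ydir',y,np.degrees(np.arctan2(y[1],y[0])),np.degrees(np.arctan2(y2[1],y2[0])))
x=np.array([y[1],-y[0]])
P=dict(heeltop=T(576,313,.098),platetop=T(710,370,.096),paddle=T(641,360,.070),cap=T(195,185,.05),bar1=T(205,187,.05),bar2=T(482,297,.05),cappt=T(190,185,.06))
for k,p in P.items(): print(k,p, 'along',p[:2]@y,'across',p[:2]@x)
S=lambda p:(proj('side',p)-[190,160])*4.2875
hc=P['heeltop'];print('heel in side',S(hc),'paddle',S(P['paddle']),'plate',S(P['platetop']))
for n,(u,v,z) in dict(heel=(420,283,.098),pad=(412,350,.07),plate=(390,378,.096)).items():
    p=onz('side',190+u/4.2875,160+v/4.2875,z);print('side',n,p,p[:2]@y,p[:2]@x)
print('tub',onz('top',287,138,.074),'bottle',onz('top',157,163,.16))
E
```

```text
ydir [0.4219 0.9066] 65.04457051951738 65.81958279987624
heeltop [0.6177 0.009  0.098 ] along 0.2687582500724842 across 0.556219325016907
platetop [ 0.5919 -0.0459  0.096 ] along 0.20812923619597903 across 0.5559836312237034
paddle [ 0.6028 -0.0198  0.07  ] along 0.23637215377930973 across 0.5549188972227541
cap [0.6932 0.172  0.05  ] along 0.44838881585826373 across 0.5559660677746673
bar1 [0.6922 0.1675 0.05  ] along 0.4439282486317576 across 0.5568623762619272
bar2 [0.6379 0.0466 0.05  ] along 0.3113653794873636 across 0.5586555994051436
cappt [0.6903 0.1732 0.06  ] along 0.44831215004068764 across 0.5527367452098377
heel in side [[414.8716 285.058 ]] paddle [[396.9494 378.1563]] plate [[383.3537 386.28  ]]
side heel [0.6202 0.0098 0.098 ] 0.2705341748681154 0.558208679454728
side pad [ 0.6131 -0.0045  0.07  ] 0.2546125465746056 0.5577547533162517
side plate [ 0.5956 -0.0419  0.096 ] 0.21334996669572723 0.5576826573121239
tub [0.7716 0.0407 0.074 ] bottle [0.6937 0.3053 0.16  ]
```

The two views agree. The heel top centre is at about (0.619, 0.009), the paddle at (0.605, -0.02), and the bar yaw is about 65°. I'll approach with the fingers shut and the 19 mm finger width along the bar.

Emit:
drive_tool(increments=[[[-1,-0.3,0.25,0,0],[-1,-0.65,0.53,0,0],[-1,-0.95,0.775,0,0],[-1,-0.95,0.775,0,0]]], squeeze=10)

```text
time_s: 0.7
tcp_pos: [0.2957, -0.5127, 0.2381]
eef_rot: [-180.0, 0.0, -161.2]
contact_force: [0.4, 0.1, 0.2]
gripper_width: 0.0535
gripper_force: 0.0
```

Emit:
drive_tool(increments=[[[-1,-0.3,0.25,0,0],[-1,-0.65,0.53,0,0],[-1,-0.95,0.775,0,0],[-1,-0.95,0.775,0,0]]])

```text
time_s: 1.2
tcp_pos: [0.3737, -0.3888, 0.2378]
eef_rot: [-180.0, 0.0, -161.2]
contact_force: [0.0, 0.2, -0.0]
gripper_width: 0.0133
gripper_force: 0.0
```

Emit:
drive_tool(increments=[[[-1,-0.3,0.25,0,0],[-1,-0.65,0.53,0,0],[-1,-0.95,0.775,0,0],[-1,-0.95,0.775,0,0]]])

```text
time_s: 1.7
tcp_pos: [0.4519, -0.2647, 0.2375]
eef_rot: [-180.0, 0.0, -161.2]
contact_force: [0.2, -0.0, 0.1]
gripper_width: 0.0005
gripper_force: 0.0
```

Emit:
drive_tool(increments=[[[-1,-0.3,0.25,0,0],[-1,-0.65,0.53,0,0],[-1,-0.95,0.775,0,0],[-1,-0.95,0.775,0,0]]])

```text
time_s: 2.2
tcp_pos: [0.5301, -0.1405, 0.2371]
eef_rot: [180.0, -0.0, -161.2]
contact_force: [0.0, -1.7, 0.3]
gripper_width: 0.0002
gripper_force: 0.0
```

Emit:
drive_tool(increments=[[[-1,-0.3,0.25,0,0],[-1,-0.65,0.53,0,0],[-1,-0.95,0.775,0,0],[-1,-0.95,0.775,0,0]]])

```text
time_s: 2.7
tcp_pos: [0.6084, -0.0162, 0.2367]
eef_rot: [-180.0, -0.1, -161.3]
contact_force: [0.1, -0.4, 0.8]
gripper_width: 0.0005
gripper_force: 0.0
```

Emit:
drive_tool(increments=[[[-1,0,0,0,-0.027],[-1,0,0,0,-0.054],[-1,0,0,0,-0.08],[-1,0,0,0,-0.105],[-1,0,0,0,-0.1295]]])

```text
time_s: 3.32
tcp_pos: [0.6067, -0.0189, 0.2375]
eef_rot: [180.0, -0.0, -114.5]
contact_force: [0.1, -0.5, -0.3]
gripper_width: 0.0003
gripper_force: 0.0
```

Emit:
drive_tool(increments=[[[-1,0,0,0.3,0],[-1,0,0,0.6,0],[-1,0,0,0.85,0],[-1,0,0,0.95,0],[-1,0,0,0.95,0]]])

```text
time_s: 3.95
tcp_pos: [0.6069, -0.0178, 0.1233]
eef_rot: [180.0, -0.1, -114.8]
contact_force: [-0.7, -0.9, 0.1]
gripper_width: 0.0002
gripper_force: 0.0
```

```bash
python3 - <<'E'
from h import *
b=capture('side')[180:320,190:350]
cv2.imwrite('pics/s1.png',cv2.resize(b,(686,600),interpolation=cv2.INTER_CUBIC)[:,:,::-1])
s=r.get_state();t=np.array(s['tcp_pos']);print(t,s['contact_force'])
y=np.array([.418,.9085,0])
for k in(-.0095,.0095):print((proj('side',t+k*y+[0,0,-.011])-[190,180])*4.2875)
E
```

```text
[ 0.60759024 -0.01739514  0.1242812 ] [0.55519426 0.38876195 0.77458698]
[[399.89892593 235.61892703]]
[[409.47985772 204.94894819]]
```

View pics/s1.png

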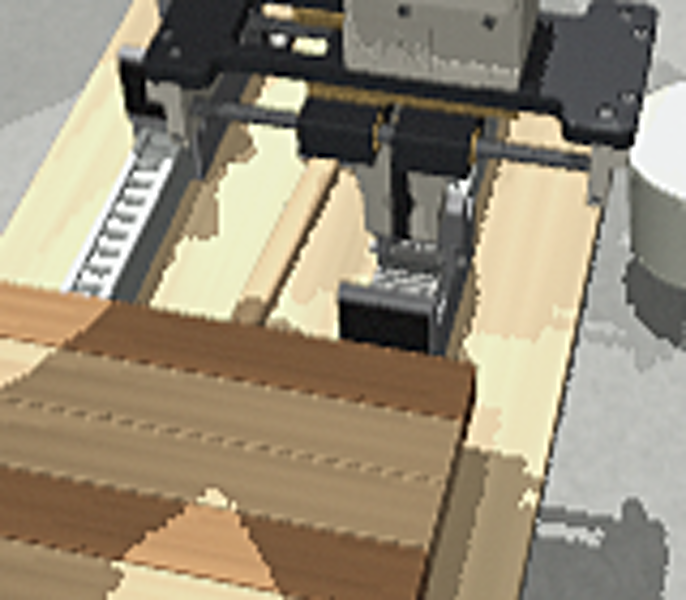

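The fingertips, at about (375–435, 235) in the crop, line up with the well, between the heel and the jaw plate at (390,290). I'll go down into the well.

Emit:
drive_tool(increments=[[[-1,0,0,0.1,0],[-1,0,0,0.2,0],[-1,0,0,0.28,0],[-1,0,0,0.28,0],[-1,0,0,0.28,0]]])

```text
time_s: 4.62
tcp_pos: [0.6074, -0.0164, 0.0901]
eef_rot: [-180.0, -0.0, -114.7]
contact_force: [0.2, 0.5, -0.1]
gripper_width: 0.0007
gripper_force: 0.0
```

Emit:
drive_tool(increments=[[[-1,0,0,0.04,0],[-1,0,0,0.08,0],[-1,0,0,0.12,0],[-1,0,0,0.14,0],[-1,0,0,0.14,0]]])

```text
time_s: 5.25
tcp_pos: [0.6073, -0.0167, 0.0733]
eef_rot: [-180.0, -0.0, -114.7]
contact_force: [0.0, -2.3, 5.8]
gripper_width: 0.0006
gripper_force: 2.6
```

Upward force is 5.8 N with the tip at about 62 mm, so the paddle is nearly fully down. Next I'll push along +y (tool −x) while holding it.

Emit:
drive_tool(increments=[[[-1,-0.04,0,0.008,0],[-1,-0.08,0,0.01,0],[-1,-0.12,0,0.01,0],[-1,-0.16,0,0.01,0],[-1,-0.2,0,0.01,0]]])

```text
time_s: 5.88
tcp_pos: [0.6177, 0.0053, 0.0727]
eef_rot: [-179.9, 0.0, -114.7]
contact_force: [-1.0, -2.5, 6.7]
gripper_width: 0.0004
gripper_force: 3.5
```

Emit:
drive_tool(increments=[[[-1,-0.08,0,0,0],[-1,-0.16,0,0,0],[-1,-0.24,0,0,0],[-1,-0.32,0,0,0],[-1,-0.4,0,0,0]]])

```text
time_s: 6.5
tcp_pos: [0.6383, 0.049, 0.0729]
eef_rot: [-179.9, 0.0, -114.7]
contact_force: [0.7, -2.9, 6.9]
gripper_width: 0.0003
gripper_force: 3.4
```

Emit:
drive_tool(increments=[[[-1,-0.08,0,0,0],[-1,-0.16,0,0,0],[-1,-0.24,0,0,0],[-1,-0.32,0,0,0],[-1,-0.4,0,0,0]]])

```text
time_s: 7.12
tcp_pos: [0.6588, 0.0926, 0.0731]
eef_rot: [-179.9, 0.1, -114.7]
contact_force: [2.9, -4.4, 6.3]
gripper_width: 0.0003
gripper_force: 3.2
```

Emit:
drive_tool(increments=[[[-1,-0.04,0,0,0],[-1,-0.08,0,0,0],[-1,-0.12,0,0,0],[-1,-0.16,0,0,0],[-1,-0.19,0,0,0]]])

```text
time_s: 7.75
tcp_pos: [0.6667, 0.1119, 0.073]
eef_rot: [-180.0, -0.1, -114.7]
contact_force: [-3.2, -8.9, 12.4]
gripper_width: 0.0002
gripper_force: 5.9
```

Emit:
drive_tool(increments=[[[-1,-0.015,0,0,0],[-1,-0.03,0,0,0],[-1,-0.03,0,0,0],[-1,-0.03,0,0,0]]])

```text
time_s: 8.25
tcp_pos: [0.6679, 0.1143, 0.0731]
eef_rot: [180.0, -0.2, -114.7]
contact_force: [-3.0, -9.5, 12.8]
gripper_width: 0.0004
gripper_force: 7.5
```

```bash
python3 - <<'E'
from h import *
b=capture('side')[160:300,190:350]
cv2.imwrite('pics/s2.png',cv2.resize(b,(686,600),interpolation=cv2.INTER_CUBIC)[:,:,::-1])
E
```

```text
(no output)
```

View pics/s2.png

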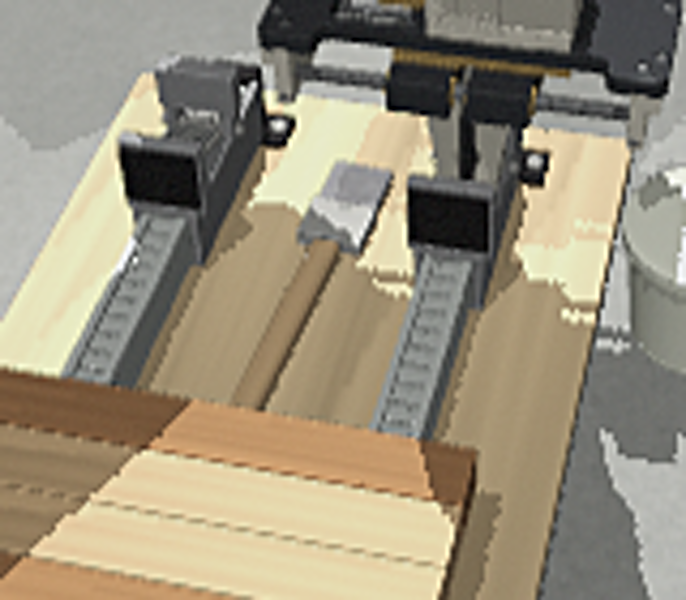

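The jaw now stands at about (450,215), close to the far end and level with the open clamp's jaw. I'll push a few more millimetres until the force shows the stop.

Emit:
drive_tool(increments=[[[-1,-0.01,0,0,0],[-1,-0.02,0,0,0],[-1,-0.03,0,0,0],[-1,-0.03,0,0,0]]])

```text
time_s: 8.8
tcp_pos: [0.6678, 0.1145, 0.0731]
eef_rot: [179.9, -0.4, -114.8]
contact_force: [-6.8, -20.6, 17.1]
gripper_width: 0.0006
gripper_force: 14.6
```

```bash
python3 - <<'E'
from h import *
y=np.array([.418,.9085])
S=lambda u,v,z:onz('side',190+u/4.2875,160+v/4.2875,z)
p0=S(390,378,.096);p1=S(450,183,.096);b=S(165,143,.096)
for p in(p0,p1,b):print(p,p[:2]@y)
E
```

```text
[ 0.59563047 -0.04186281  0.096     ] 0.21094117511345817
[0.64951421 0.07530847 0.096     ] 0.33991467933214425
[0.51727211 0.13654919 0.096     ] 0.34027468693782675
```

The force rose to about 21 N with no motion, and the jaw matches the open clamp's jaw along the bar (0.340 for both), so it is at the stop. I'll ease off and lift straight up.

Emit:
drive_tool(increments=[[[-1,0.02,0,0,0],[-1,0.02,0,-0.08,0],[-1,0.02,0,-0.25,0],[-1,0.02,0,-0.5,0],[-1,0.02,0,-0.75,0]]])

```text
time_s: 9.43
tcp_pos: [0.6685, 0.1177, 0.162]
eef_rot: [179.9, -0.0, -114.7]
contact_force: [0.6, -0.0, 0.3]
gripper_width: 0.0003
gripper_force: 0.0
```

Emit:
drive_tool(increments=[[[-1,0,0,-0.3,0],[-1,0,0,-0.6,0],[-1,0,0,-0.6,0],[-1,0,0,-0.6,0]]])

```text
time_s: 9.93
tcp_pos: [0.6684, 0.1178, 0.2331]
eef_rot: [179.9, 0.0, -114.7]
contact_force: [-0.9, 0.4, -0.6]
gripper_width: 0.0005
gripper_force: 0.0
```

```bash
python3 - <<'E'
from h import *
b=capture('side')[160:300,190:350]
cv2.imwrite('pics/s3.png',cv2.resize(b,(686,600),interpolation=cv2.INTER_CUBIC)[:,:,::-1])
E
```

```text
(no output)
```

View pics/s3.png

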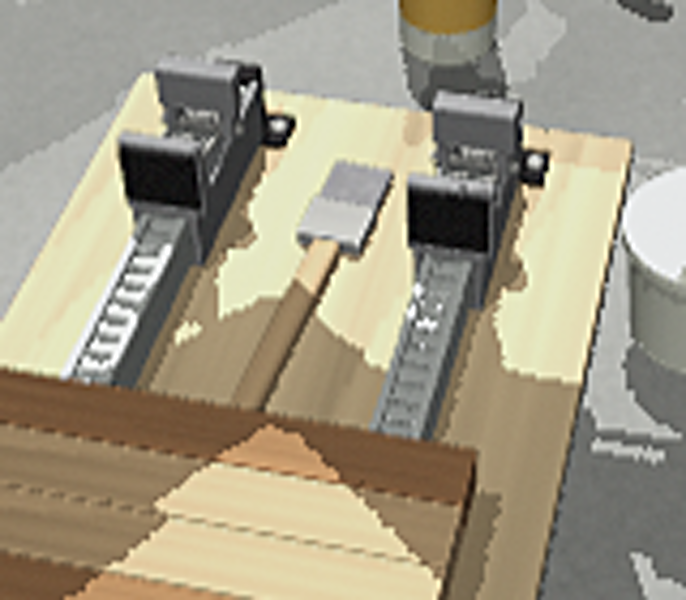

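The jaw is still at the stop at (450,215), the paddle has sprung back up, and the board, brush, tub and bottle look unmoved. Handing in now.

```bash
python3 -c "
from plant import job
print(job.close_job())"
```

```text
the job is handed in; nothing more can be done
None
```

I pressed the closed clamp's release, pushed its jaw back to the stop and let go; the last picture shows it there with the board, open clamp and loose items apparently unmoved. The job is handed in at about 10 s on the robot's clock, but no verdict came back.

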